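# Clear the simmer ring and slide the saucepan onto it

### The arm

A 6-joint arm with a two-finger parallel gripper is mounted at the origin on the work surface. World frame = base frame: x ahead of the robot, y to its left, z up, the work surface at z = 0. Lengths are in m, angles in degrees, forces in N, time in s.
With the tool pointing down it reaches from about 0.425 to 1.125 m from the base axis. Payload 14.9 kg.
Tool frame: the origin (TCP) lies at the very end of the fingers, on their centre line; the grasp point (between the pads) lies 19 mm behind it; z points along the fingers, y is the line along which they close (so a half turn about z gives the same grasp; the last joint's range is limited). The gripper opens to 91 mm and grips with 3 to 60 N. Pads are 32 mm wide; open, the fingers measure 118 mm over their backs; the gripper's body (76 mm by 178 mm) begins 60 mm behind the grasp point.
Start: joints at [-65.22, 21.709, 99.362, -0, 58.929, -1.908], TCP at [0.314, -0.625, 0.214] pointing down, gripper open.
Joint ranges: [-158.91, 158.91], [-42.39, 125.64], [0.06, 152.35], [-60.88, 240.88], [17.5, 164.5], [-176.32, 176.32]. Speed limits (degrees/s): [108.29, 108.29, 136.94, 180, 180, 180].

### API

Orientations are given as [roll, pitch, yaw] about the fixed x, y, z axes, in that order (R = Rz(yaw) Ry(pitch) Rx(roll)).
In Python, from bench import get_obs, imaging, env gives the robot as it stands.
- The arm moves only by the tool servo_tool, never from a script. Its argument "plan" is a list of rows, each a list of 7 numbers: the shift along the world's x, y, z in units of 0.03 m (1.0 is 0.03 m), then the turn, a rotation vector about the world's x, y, z in units of 360 degrees (1.0 is 360 degrees), then the opening, from -1 (shut) to 1 (fully open). A call has 1 to 10 rows; each row shifts and turns the commanded pose from where the row before left it; what a row does not reach is not made up. A row lasts 1/8 s, in which the tool goes at most 62.5 mm and 10.7 degrees, less where a joint would pass 70% of its speed; a pose out of reach is approached as far as the arm can. A call with a number of a shift or a turn outside -1 to 1 is refused whole. A call with a gripper value outside its range is refused whole. The fingers move at their own pace and stop on an object; "grip_force" is the grip in N (left out, the last holds). Time passes only in rows, so rows that do not move let the fingers close. It gives the time, the measured TCP pose, the force, the opening and the grip force at its end, in the units of the state.
- get_obs(): the state, without advancing time (a new reading comes with each control period).
- imaging.read_camera(name): name is "side" or "top"; returns the picture (480x640x3 uint8, red, green, blue); there is no depth.
- imaging.camera_params(name): a dict with "K" (3x3 intrinsics, pixels), "T" (4x4, takes a point from camera to world coordinates). Camera axes: x right, y down, z forward; pixel columns grow to the right and rows downward; lengths in m; the calibration is good to about 2 mm. A picture is of the moment at which its call begins. camera_params takes no time and is no camera call.
- env.hand_in(): hands the job in; it is judged then, once.
Trained networks look in the newest picture that a camera, given by its name, has taken for a name from the list of things; names that differ only in an ending like _2 or _b are one class to them, and where a whole thing is asked for, a point or a joint stands for the part that bears it (a point fixed in the world has none). Each returns a list of dicts, best first, with "p" (0 to 1); they miss things now and then, are a little off and sometimes report something else, mostly with a low value. They report only what shows in the picture. A call takes as long as a camera call.
- imaging.find_in(camera, thing): "location" ([column, row] in pixels, amid what is visible of it).
- imaging.outline_of(camera, thing): "mask" (480x640 bool, what is visible of it) and "location" ([column, row] in pixels, amid what is visible of it).
The state is a dict: "clock": time; "joint_positions": joint angles; "dq": joint speeds; "joint_torque": joint torques, N m; "tcp_pos": TCP position; "ee_rot": TCP orientation; "force": force on the tool from outside, world axes, zero at the start; "wrist_torque": the same for the moment, N m; "width": finger opening in m; "finger_force": force on a finger pad.
Only numpy, scipy, OpenCV 4.12 (cv2) and the standard library are available. Lean on these libraries where they do the work, as an engineer would, in place of code of your own. Each camera call takes 0.05 s, during which the arm holds its last target. There are 200 camera calls.

### The job

First clear the small ring of the hob: put the turner in the bin that already holds a turner and the spoon in the bin that already holds a spoon, each lying wholly inside its bin below the rim. Then slide the saucepan across the glass, without lifting or tipping it, until it stands centred on the small ring. Leave the shaker on the hob and the mug on the bench where they stand.

Things in the scene. Friction and masses are not known exactly. Their poses are not given: they have to be found in the camera images.
- hob: Fixed twin hob: steel case with a flat black glass top, 320 (x) x 460 (y) x 60 mm high, two look-only knobs on its front (-x) face. Origin: centre of its underside, glass at local z = 60 mm; x away from the robot, y along the row of rings. The two printed rings are 210 mm apart, one on each half; which half has the small one varies.
- ring_large: Large cooking position: thin white circle 190 mm in diameter printed on the glass (flush, no height) with a dot-like small circle in its middle. Origin: its centre, on the glass. The saucepan starts on it.
- ring_small: Small cooking position: thin white circle 152 mm in diameter printed on the glass (flush, no height), small circle in its middle. Origin: its centre, on the glass. The turner and the spoon start lying across it, side by side, heads away from the robot.
- saucepan: Open steel saucepan on the glass, 136 mm across, 85 mm high, wall 3 mm, about 0.7 kg (varies by a quarter); slides with ordinary friction (a few newtons). Straight steel bar handle along its -x axis, roughly towards the robot: from 80 to 195 mm from the pan's axis, 18 mm wide, 15 mm high, its middle 52.5 mm above the base. Origin: centre of its base; z up.
- turner: Turner (slotted flat spatula): flat rectangular blade 78 x 60 x 3 mm; 190 mm long, about 90 g, lying flat, white bar handle (18 mm wide, 16 mm high, local x -95 to +5 mm, z 0 to 16) towards the robot. Balance point within 15 mm of its middle. Origin: middle of its length, on its underside; x from handle to head, z up.
- turner_handle_end (a point): Middle of the turner's handle end face, local (-95, 0, 8) mm.
- turner_head_end (a point): Middle of the turner's blade edge, local (95, 0, 4) mm.
- spoon: Serving spoon: round hollow bowl 56 mm across and 15 mm deep; 190 mm long, about 90 g, lying flat, white bar handle (18 mm wide, 16 mm high, local x -95 to +5 mm, z 0 to 16) towards the robot. Balance point within 15 mm of its middle. Origin: middle of its length, on its underside; x from handle to head, z up.
- spoon_handle_end (a point): Middle of the spoon's handle end face, local (-95, 0, 8) mm.
- spoon_head_end (a point): Far end of the spoon's bowl, local (95, 0, 4) mm.
- turner_bin: Fixed open steel bin that already holds a loose turner (along x at local y about -42 mm, handle to -x; may shift). Outside 260 (x) x 160 (y) x 65 mm high, walls and floor 4 mm. Origin: centre of its underside; inner floor at z = 4 mm; x is its long side, roughly away from the robot. The two bins are alike, side by side on a thin steel tray, 180 mm apart; which is left varies.
- spoon_bin: Fixed open steel bin, the same as the turner bin, that already holds another serving spoon (loose, along x at about local y = -42 mm, may shift). Same size, origin and axes as the turner bin.
- shaker: Bystander: steel can-shaped shaker, 44 mm in diameter, 80 mm high, standing on the glass at the hob's far edge, midway between the rings, 125 mm beyond the line through their centres (about 35 mm clear of a pan slid straight across). Origin: centre of its underside.
- mug: Bystander: white mug, 80 mm in diameter, 90 mm high, behind the gap between hob and bins, side handle pointing to the right. Origin: centre of its underside.

How it is judged:
By the outcome, as a careful person would: the job done as asked, in the order asked, and still so for the second after the job is handed in, with the robot touching nothing.
It also fails if it takes over 67 s, if anything falls off the work surface, if the arm or the gripper's body presses on something with over 40 N, if the wrist force passes 120 N, or if a joint passes its speed limit or range.

## Working session

There is one attempt and no reset: what is moved stays moved. The work goes in short steps, Python scripts to look and compute and a tool call to move; the robot and the scene stay as the last step left them, time stands still between calls to the robot, and variables do not carry over. Pictures are saved under pics/ and viewed, at most 10 in all, crops included, and the job is handed in when it is done.

Besides the shell and the picture viewer there is one more tool, called after "Call:" in YAML: its name, and indented under it one key for each argument. servo_tool: Moves the arm, as the interface text tells. Shifts and turns lie within -1 to 1; 1 stands for 0.03 m of shift or 360 degrees of turn. Its arguments: {"type":"object","properties":{"plan":{"type":"array"},"grip_force":{"type":"number"}},"required":["plan"]}

```bash
mkdir -p pics
cat > h.py <<'E'
import numpy as np, cv2
from bench import get_obs, imaging, env
def ray(cam,px,z):
    P=imaging.camera_params(cam);K=np.array(P["K"]);T=np.array(P["T"])
    d=T[:3,:3]@np.linalg.inv(K)@np.array([px[0],px[1],1.]);o=T[:3,3]
    return o+d*(z-o[2])/d[2]
def snap(cam,name):
    im=imaging.read_camera(cam);cv2.imwrite(f"pics/{name}.png",im[:,:,::-1]);return im
E
python3 - <<'E'
from h import *
for c in("top","side"):
    snap(c,c+"0");P=imaging.camera_params(c);print(c,np.round(P["K"],1).tolist(),np.round(P["T"],3).tolist())
Z=dict(ring_large=.06,ring_small=.06,saucepan=.1,turner=.07,spoon=.07,turner_handle_end=.068,turner_head_end=.064,spoon_handle_end=.068,spoon_head_end=.064,turner_bin=.03,spoon_bin=.03,shaker=.1,mug=.05,hob=.06)
for t,z in Z.items():
    for r in imaging.find_in("top",t)[:3]: print(t,round(r["p"],2),np.round(r["location"]),np.round(ray("top",r["location"],z),3))
o=get_obs();print(o)
E
```

```text
top [[507.9, 0.0, 330.6], [0.0, 507.9, 240.7], [0.0, 0.0, 1.0]] [[-0.026, -0.986, 0.162, 0.474], [-1.0, 0.025, -0.007, -0.02], [0.003, -0.162, -0.987, 1.05], [0.0, 0.0, 0.0, 1.0]]
side [[554.2, 0.0, 331.1], [0.0, 554.2, 243.7], [0.0, 0.0, 1.0]] [[-0.762, -0.396, 0.513, -0.085], [-0.647, 0.439, -0.623, 0.793], [0.021, -0.807, -0.591, 0.863], [0.0, 0.0, 0.0, 1.0]]
ring_large 0.85 [294. 297.] [0.529 0.046 0.06 ]
ring_large 0.71 [429. 291.] [ 0.533 -0.217  0.06 ]
ring_small 0.72 [119. 252.] [0.625 0.388 0.06 ]
saucepan 0.98 [258. 266.] [0.586 0.111 0.1  ]
turner 0.87 [174. 257.] [0.611 0.278 0.07 ]
turner 0.65 [385. 172.] [ 0.771 -0.14   0.07 ]
spoon 0.7 [130. 248.] [0.631 0.363 0.07 ]
spoon 0.46 [234. 300.] [0.525 0.162 0.07 ]
turner_handle_end 0.95 [174. 255.] [0.615 0.278 0.068]
turner_head_end 0.56 [172. 257.] [0.612 0.283 0.064]
turner_head_end 0.43 [209. 192.] [0.74  0.213 0.064]
spoon_handle_end 0.62 [130. 242.] [0.642 0.366 0.068]
spoon_head_end 0.71 [132. 241.] [0.645 0.363 0.064]
turner_bin 0.66 [515. 288.] [ 0.536 -0.395  0.03 ]
spoon_bin 0.84 [431. 287.] [ 0.542 -0.226  0.03 
[... 158 characters left out ...]
 0.23  0.06 ]
{'clock': 0.8, 'joint_positions': array([-6.52207494e+01,  2.17099572e+01,  9.93623162e+01,  4.10851763e-04,
        5.89257915e+01, -1.90944169e+00]), 'dq': array([ 0.02593692,  0.0304142 , -0.0677931 ,  0.00445778,  0.08982887,
        0.01888719]), 'joint_torque': array([-6.15226934e-03, -7.63663459e+01, -4.34727538e+01,  6.48947968e-02,
        3.90338455e-02, -8.15161741e-06]), 'tcp_pos': array([ 0.31439076, -0.6254554 ,  0.21392481]), 'ee_rot': array([ 1.79998054e+02, -2.87225709e-04,  2.66884802e+01]), 'force': array([-0.58689793,  0.01062702,  0.88244517]), 'wrist_torque': array([ 0.00514393, -0.01878734, -0.01548473]), 'finger_force': 0.0, 'width': 0.09093266517857285}
```

View pics/top0.png

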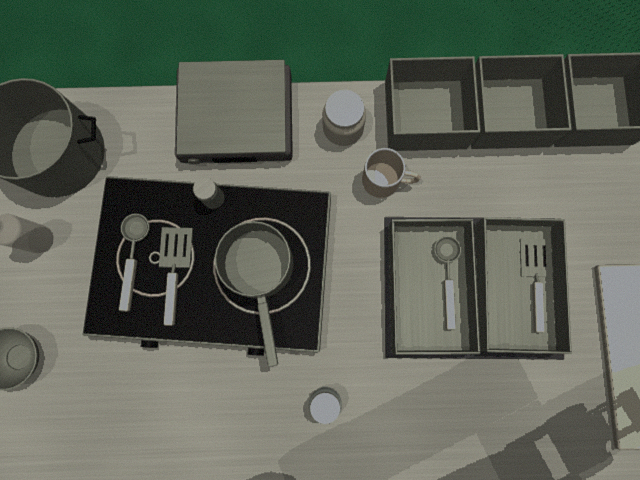

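View pics/side0.png

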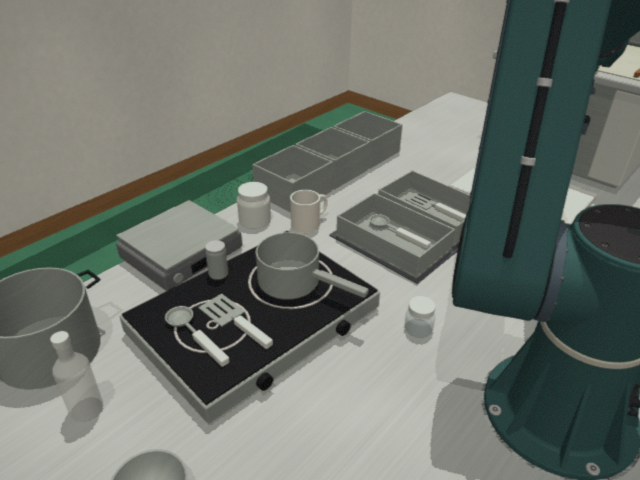

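The top view shows the spoon bin at cols 388–480 and the turner bin at 485–570. The small ring is near (155,258), with the spoon handle at (127,285) and the turner handle at (171,298). The pan rim is near (253,258), its handle end at (271,362). The side view agrees. Next I rectify and measure more precisely.

```bash
cat >> h.py <<'E'
def rect(im,z,x0=.35,x1=.85,y0=-.5,y1=.5,cam="top"):
    # 1 px = 1 mm; col=(y1-y)*1000,row=(x1-x)*1000
    P=imaging.camera_params(cam);K=np.array(P["K"]);Ti=np.linalg.inv(np.array(P["T"]))
    M=np.array([[0,-.001,x1],[-.001,0,y1],[0,0,z],[0,0,1.]])
    H=K@Ti[:3]@M
    return cv2.warpPerspective(im,H,(int((y1-y0)*1000),int((x1-x0)*1000)),flags=cv2.INTER_LINEAR|cv2.WARP_INVERSE_MAP)
def w(c,r,x1=.85,y1=.5): return np.round([x1-r/1000,y1-c/1000],4)
E
python3 - <<'E'
from h import *
im=cv2.imread("pics/top0.png")
g=cv2.cvtColor(im,cv2.COLOR_BGR2GRAY)
# handles at z=.076
R=cv2.cvtColor(rect(im,.076),cv2.COLOR_BGR2GRAY)
for nm,px in(("spoon",(127,285)),("turner",(171,298))):
    p=ray("top",px,.076);c,r=int((.5-p[1])*1000),int((.85-p[0])*1000)
    m=(R>150).astype(np.uint8);n,l,s,cc=cv2.connectedComponentsWithStats(m)
    k=l[r,c];print(nm,R[r,c],s[k],w(*cc[k]))
    if k: b=cv2.minAreaRect(np.argwhere(l==k)[:,::-1].astype(np.float32));print(b,w(*b[0]))
# rings
R6=cv2.cvtColor(rect(im,.06),cv2.COLOR_BGR2GRAY)
for rad in(76,95):
    best=cv2.HoughCircles(cv2.GaussianBlur(R6,(5,5),1),cv2.HOUGH_GRADIENT,1,60,param1=80,param2=15,minRadius=rad-3,maxRadius=rad+3)
    print("ring",rad,[(w(a,b),r) for a,b,r in best[0][:4]])
m=((R6<45)).astype(np.uint8);m=cv2.morphologyEx(m,cv2.MORPH_OPEN,np.ones((5,5)));m=cv2.morphologyEx(m,cv2.MORPH_CLOSE,np.ones((15,15)))
n,l,s,cc=cv2.connectedComponentsWithStats(m)
k=1+np.argmax(s[1:,4]);b=cv2.minAreaRect(np.argwhere(l==k)[:,::-1].astype(np.float32));print("glass",b,w(*b[0]))
R14=cv2.cvtColor(rect(im,.145),cv2.COLOR_BGR2GRAY)
best=cv2.HoughCircles(cv2.GaussianBlur(R14,(5,5),1),cv2.HOUGH_GRADIENT,1,30,param1=80,param2=15,minRadius=64,maxRadius=71)
print("pan",[(w(a,b),r) for a,b,r in best[0][:4]])
for t in("saucepan","spoon_bin","turner_bin"):
    o=imaging.outline_of("top",t)
    for q in o[:1]:
        mm=q["mask"].astype(np.uint8);ys,xs=np.nonzero(mm);print(t,q["p"],xs.min(),xs.max(),ys.min(),ys.max())
for z,nm in((.065,"bins"),):
  for px in((390,221),(474,220),(487,220),(563,220),(569,351),(488,352),(477,353),(387,353)): print(px,np.round(ray("top",px,z)[:2],3))
cv2.imwrite("pics/r6.png",rect(im,.06)[60:440,0:500][:, :])
c=cv2.resize(im[195:375,190:390],None,fx=3,fy=3);cv2.imwrite("pics/crop.png",c)
E
```

```text
spoon 152 [ 123  243   23   96 1260] [0.5592 0.3655]
((134.36351013183594, 290.48590087890625), (14.40588092803955, 94.66722106933594), 5.90614128112793) [0.5595 0.3656]
turner 152 [ 209  272   19   96 1264] [0.5302 0.2822]
((217.8111114501953, 319.5718078613281), (14.129490852355957, 95.45954895019531), 3.1363584995269775) [0.5304 0.2822]
ring 76 [(array([0.6035, 0.1305], dtype=float32), np.float32(74.0)), (array([0.6135, 0.3175], dtype=float32), np.float32(76.2))]
ring 95 [(array([0.5945, 0.1075], dtype=float32), np.float32(93.0))]
glass ((285.9868469238281, 256.82403564453125), (448.00811767578125, 326.043212890625), 5.5054779052734375) [0.5932 0.214 ]
pan [(array([0.6005, 0.2885], dtype=float32), np.float32(64.8)), (array([0.5965, 0.1135], dtype=float32), np.float32(66.0)), (array([0.5845, 0.0815], dtype=float32), np.float32(70.4))]
saucepan 0.95 215 292 221 366
spoon_bin 0.95 388 478 218 354
turner_bin 0.96 475 571 217 353
(390, 221) [ 0.672 -0.146]
(474, 220) [ 0.67  -0.312]
(487, 220) [ 0.669 -0.338]
(563, 220) [ 0.666 -0.489]
(569, 351) [ 0.412 -0.475]
(488, 352) [ 0.414 -0.321]
(477, 353) [ 0.413 -0.3  ]
(387, 353) [ 0.417 -0.129]
```

View pics/r6.png

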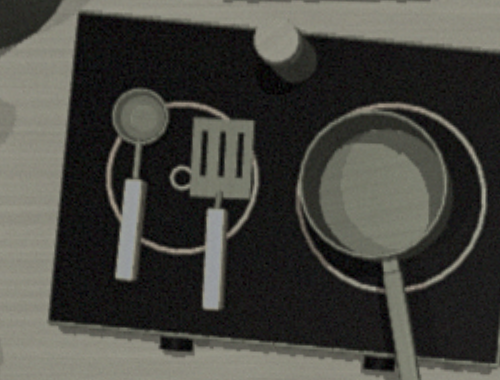

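The rectified view confirms the small ring at (0.6135, 0.3175), the large ring at (0.5945, 0.1075) and a pitch of 211 mm, with the hob yawed about 5°. The handles measure about 95 mm long, which fits the given 100 mm. I'll start with the turner.

Call:
servo_tool:
  plan:
    - [0.8,1,0,0,0,-0.0084,0]
    - [0.8,1,0,0,0,-0.0084,0]
    - [0.8,1,0,0,0,-0.0084,0]
    - [0.8,1,0,0,0,-0.0084,0]
    - [0.8,1,0,0,0,-0.0084,0]
    - [0.8,1,0,0,0,-0.0084,0]
    - [0.8,1,0,0,0,-0.0084,0]
    - [0.8,1,0,0,0,-0.0084,0]
    - [0.8,1,0,0,0,-0.0084,0]
    - [0.8,1,0,0,0,-0.0084,0]
  grip_force: 25

```text
clock: 2.2
tcp_pos: [0.5551, -0.3244, 0.2141]
ee_rot: [180.0, -0.0, -3.7]
force: [0.7, -0.2, 0.1]
width: 0.0457
finger_force: 0.0
```

Call:
servo_tool:
  plan:
    - [0,1,0,0,0,0,0]
    - [0,1,0,0,0,0,0]
    - [0,1,0,0,0,0,0]
    - [0,1,0,0,0,0,0]
    - [0,1,0,0,0,0,0]
    - [0,1,0,0,0,0,0]
    - [0,1,0,0,0,0,0]
    - [0,1,0,0,0,0,0]
    - [0,1,0,0,0,0,0]
    - [0,1,0,0,0,0,0]

```text
clock: 3.45
tcp_pos: [0.5544, -0.0245, 0.2141]
ee_rot: [-180.0, -0.0, -3.6]
force: [-0.5, 0.2, 0.5]
width: 0.0451
finger_force: 0.0
```

Call:
servo_tool:
  plan:
    - [0,1,0,0,0,0,0]
    - [0,1,0,0,0,0,0]
    - [0,1,0,0,0,0,0]
    - [0,1,0,0,0,0,0]
    - [0,1,0,0,0,0,0]
    - [0,1,0,0,0,0,0]
    - [0,1,0,0,0,0,0]
    - [0,1,0,0,0,0,0]
    - [0,1,0,0,0,0,0]
    - [0,0,0,0,0,0,0]

```text
clock: 4.7
tcp_pos: [0.5543, 0.246, 0.214]
ee_rot: [-180.0, -0.0, -3.4]
force: [-1.1, -0.4, 0.6]
width: 0.0458
finger_force: 0.0
```

Call:
servo_tool:
  plan:
    - [0.1,0.6,-0.5,0,0,0,0]
    - [0.12,0.55,-0.8,0,0,0,0]
    - [0,0,-1,0,0,0,0]
    - [0,0,-1,0,0,0,0]
    - [0,0,-0.9,0,0,0,0]
    - [0,0,-0.5,0,0,0,0]
    - [0,0,-0.3,0,0,0,0]
    - [0,0,0,0,0,0,-1]
    - [0,0,0,0,0,0,-1]
    - [0,0,0,0,0,0,-1]
  grip_force: 25

```text
clock: 5.95
tcp_pos: [0.5615, 0.2793, 0.0648]
ee_rot: [-180.0, -0.1, -3.6]
force: [0.8, 1.0, 1.9]
width: 0.0184
finger_force: 2.8
```

Call:
servo_tool:
  plan:
    - [0,0,0,0,0,0,-1]
    - [0,0,0.3,0,0,0,-1]
    - [0,0,0.8,0,0,0,-1]
    - [0,0,1,0,0,0,-1]
    - [0,0,1,0,0,0,-1]
    - [0,0,1,0,0,0,-1]
    - [0,0,0.7,0,0,0,-1]
    - [0,-0.3,0.2,0,0,0,-1]
    - [0,-0.6,0,0,0,0,-1]
    - [0,-0.9,0,0,0,0,-1]

```text
clock: 7.2
tcp_pos: [0.5602, 0.2235, 0.2126]
ee_rot: [180.0, 0.1, -3.5]
force: [0.3, -0.7, -1.6]
width: 0.0178
finger_force: 24.9
```

Run:
```python
from h import *
a=snap("side","s1");b=snap("top","t1");cv2.imwrite("pics/c1.png",np.vstack([a[60:420,0:640],b[150:390,:]])[:,:,::-1]);o=get_obs();print(o["tcp_pos"],o["width"],o["finger_force"],o["force"])
```

```text
[0.56013955 0.22215476 0.21248143] 0.017722665517593342 24.9350506067276 [ 0.26787007  0.47851618 -1.22487921]
```

View pics/c1.png

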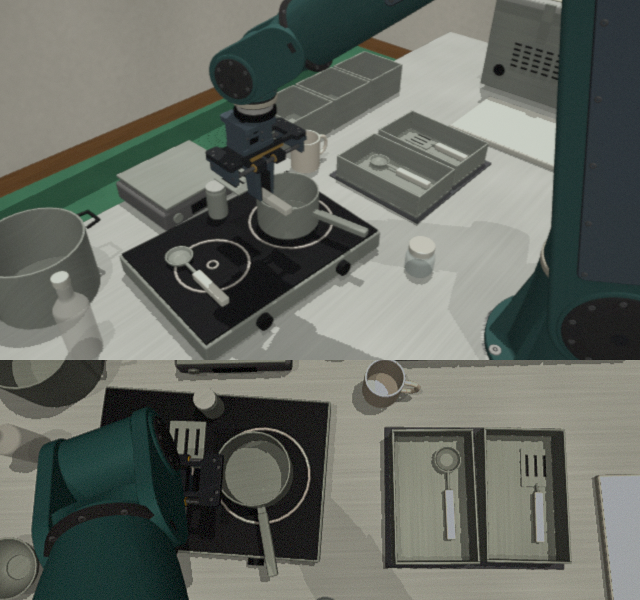

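The turner is held level (side view near (285,265)). The spoon and the pan haven't moved.

Call:
servo_tool:
  plan:
    - [-0.1,-1,0,0,0,0,-1]
    - [-0.1,-1,0,0,0,0,-1]
    - [-0.1,-1,0,0,0,0,-1]
    - [-0.1,-1,0,0,0,0,-1]
    - [-0.1,-1,0,0,0,0,-1]
    - [-0.1,-1,0,0,0,0,-1]
    - [-0.1,-1,0,0,0,0,-1]
    - [-0.1,-1,0,0,0,0,-1]
    - [-0.1,-1,0,0,0,0,-1]
    - [-0.1,-1,0,0,0,0,-1]

```text
clock: 8.55
tcp_pos: [0.5302, -0.0761, 0.213]
ee_rot: [-180.0, 0.1, -3.6]
force: [-1.0, 0.1, -0.8]
width: 0.0179
finger_force: 24.9
```

Call:
servo_tool:
  plan:
    - [0,-1,0,0,0,0,-1]
    - [0,-1,0,0,0,0,-1]
    - [0,-1,0,0,0,0,-1]
    - [0,-1,0,0,0,0,-1]
    - [0,-1,0,0,0,0,-1]
    - [0,-1,0,0,0,0,-1]
    - [0,-1,0,0,0,0,-1]
    - [0,-1,0,0,0,0,-1]
    - [0,-1,0,0,0,0,-1]
    - [0,-0.8,0,0,0,0,-1]

```text
clock: 9.8
tcp_pos: [0.5303, -0.3701, 0.213]
ee_rot: [-180.0, 0.1, -3.6]
force: [0.7, -0.1, -0.8]
width: 0.0179
finger_force: 24.9
```

Call:
servo_tool:
  plan:
    - [0,0,-0.5,0,0,0,-1]
    - [0,0,-1,0,0,0,-1]
    - [0,0,-1,0,0,0,-1]
    - [0,0,-1,0,0,0,-1]
    - [0,0,-1,0,0,0,-1]
    - [0,0,-0.8,0,0,0,-1]
    - [0,0,-0.4,0,0,0,-1]
    - [0,0,-0.3,0,0,0,-1]
    - [0,0,-0.2,0,0,0,-1]
    - [0,0,0,0,0,0,-1]

```text
clock: 11.05
tcp_pos: [0.531, -0.369, 0.028]
ee_rot: [180.0, -0.0, -3.6]
force: [0.5, -0.4, -0.7]
width: 0.0178
finger_force: 24.9
```

Call:
servo_tool:
  plan:
    - [0,-0.13,-0.2,0,0,0,-1]
    - [0,0,-0.2,0,0,0,-1]
    - [0,0,-0.1,0,0,0,-1]
    - [0,0,0,0,0,0,-1]

```text
clock: 11.55
tcp_pos: [0.5314, -0.3732, 0.0138]
ee_rot: [180.0, -0.0, -3.5]
force: [-3.1, 2.5, 14.2]
width: 0.0174
finger_force: 25.0
```

Call:
servo_tool:
  plan:
    - [0,0,0.04,0,0,0,-0.3]
    - [0,0,0,0,0,0,-0.3]
    - [0,0,0,0,0,0,-0.3]
    - [0,0,0.3,0,0,0,-0.3]
    - [0,0,0.8,0,0,0,-0.3]
    - [0,0,1,0,0,0,-0.3]
    - [0,0,1,0,0,0,-0.3]
    - [0,0,1,0,0,0,-0.3]
    - [0,0,1,0,0,0,-0.3]
    - [0,0,1,0,0,0,-0.3]

```text
clock: 12.8
tcp_pos: [0.5309, -0.3728, 0.1988]
ee_rot: [180.0, -0.0, -3.6]
force: [-0.0, -1.2, 0.4]
width: 0.032
finger_force: 0.0
```

Call:
servo_tool:
  plan:
    - [0.1,0.7,0.3,0,0,0,0]
    - [0.1,1,0.2,0,0,0,0]
    - [0.1,1,0,0,0,0,0]
    - [0.1,1,0,0,0,0,0]
    - [0.1,1,0,0,0,0,0]
    - [0.1,1,0,0,0,0,0]
    - [0.1,1,0,0,0,0,0]
    - [0.1,1,0,0,0,0,0]
    - [0.1,1,0,0,0,0,0]
    - [0.1,1,0,0,0,0,0]

```text
clock: 14.05
tcp_pos: [0.5602, -0.0798, 0.2115]
ee_rot: [-180.0, 0.1, -3.5]
force: [0.3, -0.3, -0.9]
width: 0.0456
finger_force: 0.0
```

Run:
```python
from h import *
im=cv2.cvtColor(snap("top","t2"),cv2.COLOR_RGB2BGR)
R=cv2.cvtColor(rect(im,.076),cv2.COLOR_BGR2GRAY);m=(R>140).astype(np.uint8);n,l,s,cc=cv2.connectedComponentsWithStats(m)
for k in range(1,n):
    if 700<s[k,4]<2500:
        b=cv2.minAreaRect(np.argwhere(l==k)[:,::-1].astype(np.float32));print(w(*b[0]),b[1:])
print(get_obs()["tcp_pos"])
# pan: compare the rim hypothesis, subpixel ellipse from rect at .145
Rp=rect(im,.145,.48,.72,0,.25);cv2.imwrite("pics/pan.png",cv2.resize(np.hstack([Rp,rect(im,.02,.40,.64,-.5,-.12)]),None,fx=1.25,fy=1.25))
```

```text
[0.6065 0.2901] ((102.31594848632812, 148.12474060058594), 9.811257362365723)
[0.5795 0.3695] ((139.0, 33.0), 90.0)
[ 0.56025222 -0.07746878  0.21143112]
```

View pics/pan.png

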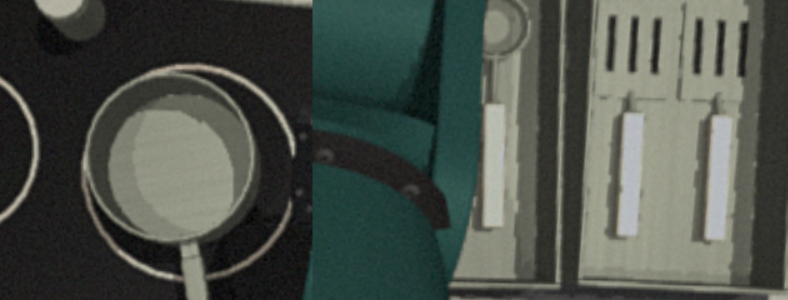

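The turner lies flat in its bin beside the old one. The pan rim centre is about (0.595, 0.113), which agrees with the first fit. Next is the spoon.

Call:
servo_tool:
  plan:
    - [0.1,1,0,0,0,-0.0005,0]
    - [0.1,1,0,0,0,-0.0005,0]
    - [0.1,1,0,0,0,-0.0005,0]
    - [0.1,1,0,0,0,-0.0005,0]
    - [0.1,1,0,0,0,-0.0005,0]
    - [0.1,1,0,0,0,-0.0005,0]
    - [0.1,1,0,0,0,-0.0005,0]
    - [0.1,1,0,0,0,-0.0005,0]
    - [0.1,1,0,0,0,-0.0005,0]
    - [0.1,1,0,0,0,0,0]

```text
clock: 15.35
tcp_pos: [0.5899, 0.2196, 0.2115]
ee_rot: [180.0, 0.1, -5.2]
force: [-0.3, -0.3, 0.8]
width: 0.0456
finger_force: 0.0
```

Call:
servo_tool:
  plan:
    - [0,1,0,0,0,0,0]
    - [0,1,0,0,0,0,0]
    - [0,1,0,0,0,0,0]
    - [0,1,0,0,0,0,0]
    - [0,0.6,-0.4,0,0,0,0]
    - [0,0.1,-1,0,0,0,0]
    - [0,0,-1,0,0,0,0]
    - [0,0,-0.8,0,0,0,0]
    - [0,0,-0.4,0,0,0,0]
    - [0,0,0,0,0,0,0]

```text
clock: 16.6
tcp_pos: [0.5907, 0.3589, 0.1034]
ee_rot: [180.0, 0.1, -5.2]
force: [0.3, -0.1, 0.6]
width: 0.0455
finger_force: 0.0
```

Call:
servo_tool:
  plan:
    - [0,0.1,-0.6,0,0,0,0]
    - [0,0,-0.4,0,0,0,0]
    - [0,0,-0.3,0,0,0,0]
    - [0,0,0,0,0,0,-1]
    - [0,0,0,0,0,0,-1]
    - [0,0,0,0,0,0,-1]
    - [0,0,0,0,0,0,-1]
    - [0,0,0.3,0,0,0,-1]
    - [0,0,0.8,0,0,0,-1]
    - [0,0,1,0,0,0,-1]

```text
clock: 17.85
tcp_pos: [0.5909, 0.3621, 0.13]
ee_rot: [180.0, 0.0, -5.2]
force: [0.0, 0.1, -1.0]
width: 0.0176
finger_force: 25.0
```

Call:
servo_tool:
  plan:
    - [0,0,1,0,0,0,-1]
    - [0,0,1,0,0,0,-1]
    - [0,-0.4,0.8,0,0,0,-1]
    - [0,-1,0,0,0,0,-1]
    - [0,-1,0,0,0,0,-1]
    - [0,-1,0,0,0,0,-1]
    - [-0.1,-1,0,0,0,0,-1]
    - [-0.1,-1,0,0,0,0,-1]
    - [-0.1,-1,0,0,0,0,-1]
    - [-0.1,-1,0,0,0,0,-1]

```text
clock: 19.1
tcp_pos: [0.5786, 0.1386, 0.213]
ee_rot: [-180.0, -0.0, -5.2]
force: [0.7, 0.0, -0.3]
width: 0.0178
finger_force: 25.0
```

Call:
servo_tool:
  plan:
    - [-0.15,-1,0,0,0,0.0005,-1]
    - [-0.15,-1,0,0,0,0.0005,-1]
    - [-0.15,-1,0,0,0,0.0005,-1]
    - [-0.15,-1,0,0,0,0.0005,-1]
    - [-0.15,-1,0,0,0,0.0005,-1]
    - [-0.15,-1,0,0,0,0.0005,-1]
    - [-0.15,-1,0,0,0,0.0005,-1]
    - [-0.15,-1,0,0,0,0.0005,-1]
    - [-0.15,-1,0,0,0,0.0005,-1]
    - [-0.2,-1,0,0,0,0,-1]

```text
clock: 20.35
tcp_pos: [0.5318, -0.1612, 0.213]
ee_rot: [180.0, -0.0, -3.6]
force: [-0.6, 0.7, -1.5]
width: 0.0176
finger_force: 25.0
```

Call:
servo_tool:
  plan:
    - [0,-0.8,0,0,0,0,-1]
    - [0,-0.3,-0.3,0,0,0,-1]
    - [0,0,-1,0,0,0,-1]
    - [0,0,-1,0,0,0,-1]
    - [0,0,-1,0,0,0,-1]
    - [0,0,-1,0,0,0,-1]
    - [0,0,-0.8,0,0,0,-1]
    - [0,0,-0.5,0,0,0,-1]
    - [0,0,0,0,0,0,-1]

```text
clock: 21.48
tcp_pos: [0.5319, -0.1924, 0.0434]
ee_rot: [-180.0, 0.1, -3.5]
force: [0.9, -0.0, -1.1]
width: 0.018
finger_force: 25.0
```

Call:
servo_tool:
  plan:
    - [0,0.05,-0.5,0,0,0,-1]
    - [0,0,-0.3,0,0,0,-1]
    - [0,0,-0.16,0,0,0,-1]
    - [0,0,0,0,0,0,-1]

```text
clock: 21.98
tcp_pos: [0.5326, -0.1914, 0.0153]
ee_rot: [-180.0, -0.0, -3.6]
force: [-0.5, 0.4, -0.2]
width: 0.0179
finger_force: 25.0
```

Call:
servo_tool:
  plan:
    - [0,0,-0.07,0,0,0,-1]
    - [0,0,0,0,0,0,-0.3]
    - [0,0,0,0,0,0,-0.3]
    - [0,0,0,0,0,0,-0.3]
    - [0,0,0.3,0,0,0,-0.3]
    - [0,0,0.8,0,0,0,-0.3]
    - [0,0,1,0,0,0,-0.3]
    - [0,0,1,0,0,0,-0.3]
    - [0,0,1,0,0,0,-0.3]
    - [0,0,1,0,0,0,-0.3]

```text
clock: 23.22
tcp_pos: [0.5324, -0.1913, 0.1679]
ee_rot: [180.0, -0.0, -3.6]
force: [-0.2, 0.6, -0.7]
width: 0.0319
finger_force: 0.0
```

```bash
cat > pan.py <<'E'
from h import *
from scipy.optimize import minimize
def pan(im):
    # rim centre (outer radius 68 mm at z=.145) by gradient along circle, in 1 mm rectified view
    g=cv2.GaussianBlur(cv2.cvtColor(rect(im,.145),cv2.COLOR_RGB2GRAY),(3,3),0).astype(np.float32)
    o=imaging.outline_of("top","saucepan")[0];mk=rect(o["mask"].astype(np.uint8)*255,.145)>127
    loc=ray("top",o["location"],.145)
    # largest inscribed circle of the mask
    d=cv2.distanceTransform(mk.astype(np.uint8),cv2.DIST_L2,5);_,r,_,c=cv2.minMaxLoc(d)
    a=np.linspace(0,2*np.pi,360,endpoint=False)
    def S(rad,x,y):
        return cv2.remap(g,(x+rad*np.cos(a)).astype(np.float32)[None],(y+rad*np.sin(a)).astype(np.float32)[None],1)[0]
    best=max(((np.minimum(S(67,x,y)-S(71,x,y),25).mean()),x,y) for x in np.arange(c[0]-12,c[0]+12.1,.5) for y in np.arange(c[1]-12,c[1]+12.1,.5))
    print("mask circle",w(*c),r,"rim fit",w(*best[1:]),best[0])
    # handle: rectify at handle top .12
    m2=rect(o["mask"].astype(np.uint8)*255,.12)>127
    X=.85-best[2]/1000
    pts=[]
    for row in range(int((.85-X)*1000)+95,int((.85-X)*1000)+190,4):
        q=np.nonzero(m2[row])[0]
        if len(q) and np.ptp(q)<30: pts.append(w(q.mean(),row))
    pts=np.array(pts);f=np.polyfit(pts[:,0],pts[:,1],1)
    print("handle yaw",np.degrees(np.arctan(f[0])),"x range",pts[:,0].min(),pts[:,0].max(),"y at x=.50/.48/.46",np.polyval(f,[.5,.48,.46]),"line y at pan x",np.polyval(f,X))
E
python3 - <<'E'
from pan import *
im=snap("top","t3");pan(im);cv2.imwrite("pics/c3.png",im[150:400,60:,::-1]);print(get_obs()["tcp_pos"])
E
```

```text
mask circle [0.594 0.115] 67.1131820678711 rim fit [0.595  0.1145] 22.176962
handle yaw 8.944481501515005 x range 0.408 0.5 y at x=.50/.48/.46 [0.09749    0.09434217 0.09119435] line y at pan x 0.11244217391304356
[ 0.53412179 -0.19197625  0.16986256]
```

View pics/c3.png

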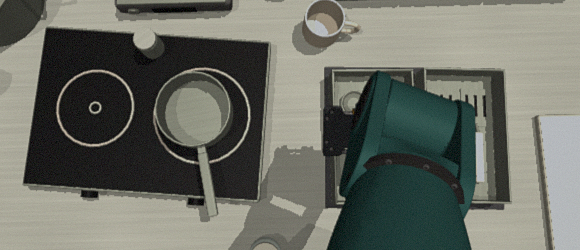

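The small ring is clear. The pan is at (0.595, 0.114) with its handle yawed about 9°. Now to the handle.

Call:
servo_tool:
  plan:
    - [0,0,0.8,0,0,0.0035,0]
    - [-0.1,0.6,0.7,0,0,0.0035,0]
    - [-0.2,1,0,0,0,0.0035,0]
    - [-0.2,1,0,0,0,0.0035,0]
    - [-0.2,1,0,0,0,0.0035,0]
    - [-0.2,1,0,0,0,0.0035,0]
    - [-0.2,1,0,0,0,0.0035,0]
    - [-0.2,1,0,0,0,0.0035,0]
    - [-0.3,1,0,0,0,0.0035,0]
    - [-0.4,1,0,0,0,0.0035,0]

```text
clock: 24.58
tcp_pos: [0.4719, 0.0676, 0.211]
ee_rot: [-180.0, 0.0, 9.1]
force: [0.8, 0.0, -0.3]
width: 0.0456
finger_force: 0.0
```

Call:
servo_tool:
  plan:
    - [-0.07,0.7,0,0,0,0,0]
    - [0,0.25,0,0,0,0,0]
    - [0,0,-0.5,0,0,0,0]
    - [0,0,-0.8,0,0,0,0]
    - [0,0,-0.8,0,0,0,0]
    - [0,0,0,0,0,0,0]

```text
clock: 25.32
tcp_pos: [0.469, 0.0942, 0.1461]
ee_rot: [180.0, 0.2, 9.0]
force: [0.2, -0.2, 0.1]
width: 0.0455
finger_force: 0.0
```

Run:
```python
from h import *
im=snap("top","t4");s=snap("side","s4");cv2.imwrite("pics/c4.png",np.vstack([s[60:360],im[200:380]])[:,:,::-1]);print(get_obs()["tcp_pos"])
R=cv2.cvtColor(rect(im,.06),cv2.COLOR_RGB2GRAY)
b=cv2.HoughCircles(cv2.GaussianBlur(cv2.cvtColor(rect(cv2.imread("pics/t3.png"),.06),cv2.COLOR_BGR2GRAY),(5,5),1),cv2.HOUGH_GRADIENT_ALT,1,20,param1=100,param2=.6,minRadius=70,maxRadius=100)
print([(w(x,y),r) for x,y,r in b[0][:5]])
```

```text
[0.470456   0.09467601 0.14816486]
[(array([0.589, 0.109], dtype=float32), np.float32(92.30097)), (array([0.613, 0.32 ], dtype=float32), np.float32(74.58545))]
```

View pics/c4.png

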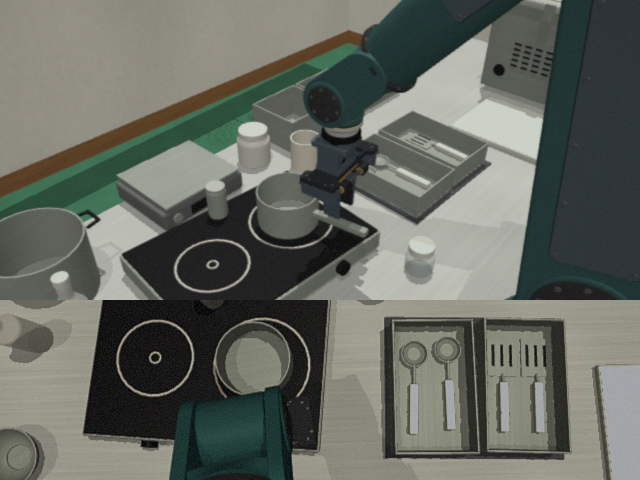

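Both utensils lie in their bins and the fingers straddle the pan handle. I lower, grip and check before sliding.

Call:
servo_tool:
  plan:
    - [0,-0.05,-0.8,0,0,0,0]
    - [0,0,-0.6,0,0,0,0]
    - [0,0,-0.4,0,0,0,0]
    - [0,0,0,0,0,0,0]
    - [0,0,0,0,0,0,-1]
    - [0,0,0,0,0,0,-1]
    - [0,0,0,0,0,0,-1]
    - [0,0,0,0,0,0,-1]
  grip_force: 35

```text
clock: 26.42
tcp_pos: [0.4707, 0.0938, 0.0946]
ee_rot: [-180.0, -0.0, 9.1]
force: [-0.9, 2.6, 5.6]
width: 0.0178
finger_force: 34.9
```

Run:
```python
from pan import *
o=get_obs();print(o["tcp_pos"],o["width"],o["finger_force"],o["force"],o["wrist_torque"])
pan(snap("top","t5"))
```

```text
[0.47068157 0.09384798 0.09461315] 0.017811210968023693 34.91926610469818 [-0.90222381  2.55140532  5.58068415] [0.58151649 0.20740561 0.29448649]
mask circle [0.596 0.114] 64.98140716552734 rim fit [0.595  0.1135] 21.796541Traceback (most recent call last):
  File "<stdin>", line 3, in <module>
  File "pan.py", line 22, in pan
    pts=np.array(pts);f=np.polyfit(pts[:,0],pts[:,1],1)
                                   ~~~^^^^^
IndexError: too many indices for array: array is 1-dimensional, but 2 were indexed
```

Run:
```python
from h import *
g=cv2.cvtColor(rect(cv2.imread("pics/t4.png"),.06),cv2.COLOR_BGR2GRAY).astype(np.float32)
a=np.linspace(0,2*np.pi,360,endpoint=False)
S=lambda r,x,y:cv2.remap(g,(x+r*np.cos(a)).astype(np.float32)[None],(y+r*np.sin(a)).astype(np.float32)[None],1)[0].mean()
for r in(75,76): 
  b=max((S(r,x,y),x,y) for x in np.arange(172,192,.5) for y in np.arange(228,246,.5));print(r,b[0],w(*b[1:]))
m=((g>90)).astype(np.uint8);n,l,s,cc=cv2.connectedComponentsWithStats(m[225:250,172:192]);print([(s[k,4],w(cc[k][0]+172,cc[k][1]+225)) for k in range(1,n)])
```

```text
75 130.97571 [0.6125 0.318 ]
76 95.22171 [0.612  0.3175]
[(np.int32(213), array([0.6127, 0.3183]))]
```

Call:
servo_tool:
  plan:
    - [0,0,0.015,0,0,0,-1]
    - [0,0,0,0,0,0,-1]

```text
clock: 26.78
tcp_pos: [0.4705, 0.0937, 0.0947]
ee_rot: [180.0, -0.0, 9.1]
force: [1.1, 2.8, -1.2]
width: 0.0177
finger_force: 34.9
```

Call:
servo_tool:
  plan:
    - [0.01,0.1,0,0,0,0,-1]
    - [0.02,0.25,0,0,0,0,-1]
    - [0.035,0.4,0,0,0,0,-1]
    - [0.035,0.4,0,0,0,0,-1]
    - [0.035,0.4,0,0,0,0,-1]
    - [0.035,0.4,0,0,0,0,-1]
    - [0.035,0.4,0,0,0,0,-1]
    - [0.035,0.4,0,0,0,0,-1]
    - [0.035,0.4,0,0,0,0,-1]
    - [0.035,0.4,0,0,0,0,-1]

```text
clock: 28.02
tcp_pos: [0.4795, 0.2, 0.0946]
ee_rot: [180.0, 0.1, 9.0]
force: [-0.4, -7.6, 4.1]
width: 0.0179
finger_force: 35.1
```

Call:
servo_tool:
  plan:
    - [0.035,0.4,0,0,0,0,-1]
    - [0.035,0.4,0,0,0,0,-1]
    - [0.035,0.4,0,0,0,0,-1]
    - [0.035,0.4,0,0,0,0,-1]
    - [0.035,0.4,0,0,0,0,-1]
    - [0.035,0.4,0,0,0,0,-1]
    - [0.03,0.36,0,0,0,0,-1]
    - [0.02,0.3,0,0,0,0,-1]
    - [0.01,0.2,0,0,0,0,-1]
    - [0,0,0,0,0,0,-1]

```text
clock: 29.28
tcp_pos: [0.4877, 0.2981, 0.0946]
ee_rot: [180.0, 0.0, 9.0]
force: [0.1, 0.3, 2.0]
width: 0.0181
finger_force: 35.0
```

```bash
sed -i 's/    pts=np.array(pts);f/    if len(pts)<3: return\n    pts=np.array(pts);f/' pan.py
python3 - <<'E'
from pan import *
pan(snap("top","t6"));o=get_obs();print(o["tcp_pos"],o["force"],o["wrist_torque"])
E
```

```text
mask circle [0.604 0.29 ] 58.99381637573242 rim fit [0.6015 0.288 ] 13.434855
handle yaw 2.5561500785782565 x range 0.423 0.451 y at x=.50/.48/.46 [0.2893125  0.28841964 0.28752679] line y at pan x 0.2938437499999999
[0.48780504 0.29796899 0.094692  ] [-0.10119706  0.19122138  0.57811519] [ 0.10450781 -0.08645331 -0.20420447]
```

Run:
```python
from h import *
s=snap("side","s6");t=cv2.imread("pics/t6.png")[:,:,::-1]
cv2.imwrite("pics/c6.png",np.hstack([cv2.resize(s[190:390,100:400],(400,267)),cv2.resize(t[160:360,80:380],(400,267))])[:,:,::-1])
```

```text
(no output)
```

View pics/c6.png

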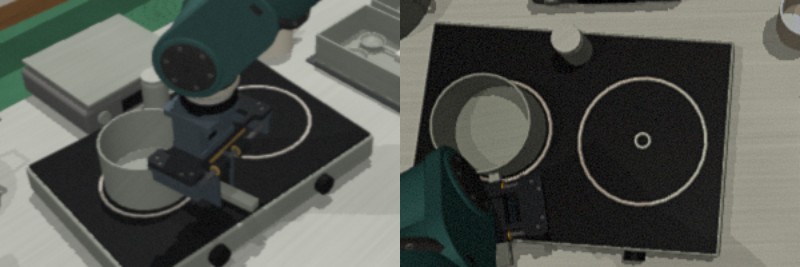

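The pan is over the small ring but partly hidden by the arm. I release, step aside and measure.

Call:
servo_tool:
  plan:
    - [0,0,0,0,0,0,0]
    - [0,0,0,0,0,0,0]
    - [0,0,0,0,0,0,0]
    - [0,0,0.6,0,0,0,0]
    - [0,0,1,0,0,0,0]
    - [0,0,1,0,0,0,0]
    - [0,-1,0.6,0,0,0,0]
    - [0,-1,0,0,0,0,0]
    - [0,-1,0,0,0,0,0]
    - [0,-1,0,0,0,0,0]

```text
clock: 30.68
tcp_pos: [0.488, 0.1771, 0.192]
ee_rot: [-180.0, -0.1, 9.1]
force: [0.8, -0.5, 0.7]
width: 0.0455
finger_force: 0.0
```

Call:
servo_tool:
  plan:
    - [0,-1,0,0,0,0,0]
    - [0,-1,0,0,0,0,0]
    - [0,-1,0,0,0,0,0]
    - [0,-0.6,0,0,0,0,0]
    - [0,0,0,0,0,0,0]

```text
clock: 31.3
tcp_pos: [0.488, 0.0694, 0.1913]
ee_rot: [-180.0, -0.0, 9.0]
force: [-0.4, 0.2, -0.4]
width: 0.0455
finger_force: 0.0
```

Run:
```python
from pan import *
im=snap("top","t7");pan(im);print(get_obs()["tcp_pos"])
r=rect(im,.145,.47,.72,.2,.45);q=rect(im,.06,.47,.72,.2,.45)
cv2.imwrite("pics/c7.png",cv2.resize(np.hstack([r,q]),None,fx=1.6,fy=1.6)[:,:,::-1])
```

```text
mask circle [0.611 0.315] 67.1131820678711 rim fit [0.613 0.318] 24.443327
handle yaw 10.080262598137033 x range 0.426 0.518 y at x=.50/.48/.46 [0.29687344 0.29331801 0.28976257] line y at pan x 0.3169616485507246
[0.48798034 0.07034576 0.19102886]
```

View pics/c7.png

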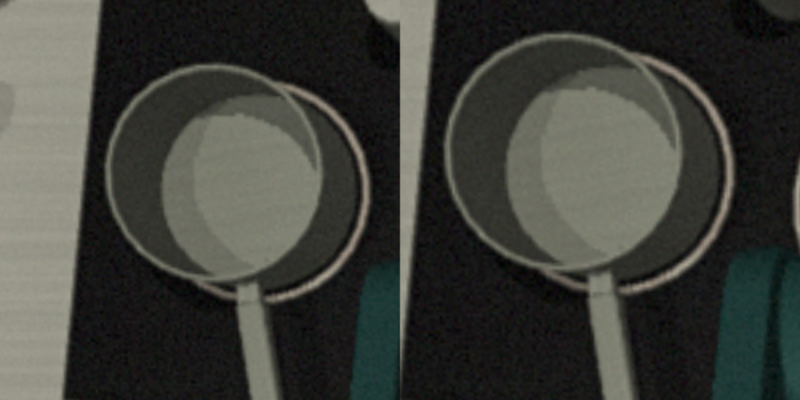

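The rim fits at (0.613, 0.318), within 1 mm of the ring centre (0.6125, 0.318), and the gripper is clear of everything.

```bash
python3 -c "
from bench import env
print(env.hand_in())"
```

```text
the job is handed in; nothing more can be done
None
```

I put the turner and the spoon in their matching bins, slid the saucepan to within about 1 mm of the small ring's centre by camera measurement, left the shaker and mug alone, and handed the job in at about 31 s.

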